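# Find the rocking cover on the bench power duct and reset the breaker under it

## Task

The presses have lost power: the reset button that has popped out is under one of the four identical covers of the grey power duct on the bench. Three covers are clipped in tight; press on the ribbed rear ends with the closed fingertips, without forcing anything, until you find the cover that rocks, tip it up by pushing its rear end down and push the raised cover right back against its stop, then press the red button inside fully home so that it stays in. Only push, leave the cover standing open and do not disturb the loose things lying around.

Things in the scene. Friction and masses are not known exactly. Their poses are not given: they have to be found in the camera images.
- duct: Bench power duct, fixed: aluminium trough, black end caps, socket faces in its front wall; 154 x 388 x 67 mm. Origin: centre of its underside, on the bench; x to its rear, y along it to the left. Flush top, 65 mm up: a row of four like grey covers, 90 mm apart in y, each 84 mm wide, 130 mm long (x -65 to +65), 5 mm thick, five black ribs at its rear end (x +33 to +57).
- place_1 (a point): Press point on the ribs of the leftmost (+y) cover: top surface, duct x = +45 mm, duct y = +135 mm. This and places 2 to 4 are fixed points of the duct; they do not move with a cover. Three of the covers are rigid, one is pivoted; which one changes from run to run.
- place_2 (a point): The same point of the second cover from the left, duct y = +45 mm. The pivoted cover turns on pins along duct y at duct x = +20 mm, 62.5 mm above the bench: 45 mm of it (ribbed) lie behind the pins, 85 mm before them. About 3 to 5 N on the ribs makes the rear end sink and the front end rise; a rigid cover does not give.
- place_3 (a point): The same point of the third cover from the left, duct y = -45 mm. Under the pivoted cover is an open bay, x -66 to +66 mm, 85 mm wide, free behind the pins down to 4 mm above the bench: an 18 mm thick fingertip let down at duct x = +47 mm to 30 mm below the top turns the cover about 60 degrees. Its raised front part can then be pushed to the rear from its front side.
- place_4 (a point): The same point of the rightmost cover, duct y = -135 mm. In the bay of the pivoted cover, at duct x = -30 mm in the middle of the cover's width, stands the red reset button: upright, 18 mm across, top 50 mm above the bench (15 mm below the covers' top) when popped out, 43 mm when home.
- flap (a joint): Angle of the pivoted cover, whichever it is, rad: 0 shut and flush, grows as the ribbed rear end goes down and the front end up, 1.57 upright, 1.9 right back against its stop, leaning to the rear. Its pins are stiff: it stays at any angle where it is left.
- reset_button (a joint): Travel of the red reset button, m: 0 popped out (tripped), 0.007 fully home (reset). It takes about 4 N and stays where it is pushed.
- heat_tape: Loose roll of amber tape lying flat behind the duct, 60 mm across, 13 mm high; origin under its centre. Leave alone.
- tumbler_lid: Loose clear round drinking lid lying behind the duct, 75 mm across, 17 mm high; origin under its centre. Leave alone.
- tape_measure: Loose yellow tape measure standing by the left end of the duct, 82 x 39 x 63 mm; origin under its centre. Leave alone.
- screwdriver: Loose screwdriver with red handle lying by the right end of the duct, 24 x 172 x 23 mm, its length along its own y; origin under its centre. Leave alone.

How it is judged:
On the way, in this order (a step that is already met when the one before it is completed fails the run):
1. the pivoted cover has been found: it has rocked by more than 6 degrees (value of joint flap above 0.1 rad), for 0.1 s.
2. the cover is pushed right back, within 10 degrees of its stop, with the button still out (value of joint flap above 1.72 rad and value of joint reset_button below 0.003 m), for 0.2 s.
3. the reset button is pressed fully home (value of joint reset_button above 0.0055 m), for 0.2 s.
At the end, for the whole second after the job is handed in: The pivoted cover stands open, back to within 10 degrees of its stop (1.72 rad or more), at rest; the reset button is in by at least 5.5 of its 7 mm; each of the four loose things is within 20 mm of where it lay (value of joint flap above 1.72 rad and velocity of joint flap below 0.05 rad/s and value of joint reset_button above 0.0055 m and distance of each of heat_tape, tumbler_lid, tape_measure, screwdriver from where it was at the start of the episode below 0.02 m); the robot touches nothing.
It fails at once if a loose thing beside the duct is knocked, lifted or carried (more than 20 mm) (distance of any of heat_tape, tumbler_lid, tape_measure, screwdriver from where it was at the start of the episode above 0.02 m).
It fails at once if something is forced: the fingers press on anything with more than 80 N (contact force between the fingers and anything else above 80 N).
It also fails if it takes over 54 s, if anything falls off the work surface, if the arm or the gripper's body presses on something with over 40 N, if the wrist force passes 120 N, or if a joint passes its speed limit or range.

## Robot

A 6-joint arm with a two-finger parallel gripper is mounted at the origin on a cart in front of the work surface, level with it; the furniture and walls round the work are solid. World frame = base frame: x ahead of the robot, y to its left, z up, the work surface at z = 0. Lengths are in m, angles in rad, forces in N, time in s.
With the tool pointing down it reaches from about 0.25 to 0.725 m from the base axis. Payload 4 kg.
Tool frame: the origin (TCP) lies midway between the tips of the shut fingers; the grasp point (between the pads) lies bot.pinch_z behind it (bot.pinch_z is the distance from the TCP to the grasp point, in m); z points along the fingers, y is the line along which they close (so a half turn about z gives the same grasp; the last joint's range is limited). The gripper opens to 85 mm and grips with 20 to 120 N. Pads are 22 mm wide; open, the fingers measure 114 mm over their backs; the gripper's body (76 mm by 85 mm) begins 54 mm behind the grasp point. The pads swing forward as they close: fully open they stand 13 mm farther back than shut.
Start: joints at [-1.15, 0.241, 0.005, 1.335, 0, 1.571], TCP at [0.204, -0.456, 0.231] pointing down, gripper open.
Joint ranges: [-2.72, 2.72], [-1.05, 1.87], [-1.09, 1.28], [-1.99, 2.15], [-1.42, 1.44], [-3.14, 3.14]. Speed limits (rad/s): [2.79, 2.79, 3.14, 3.14, 3.14, 3.14].

## Interface

Orientations are given as a unit quaternion [x, y, z, w].
In Python, from workcell import bot gives the robot as it stands.
- The arm moves only by the tool nudge_tcp, called after "Request:" in YAML: its name, and indented under it one key for each argument. Schema: {"type":"object","properties":{"increments":{"type":"array","items":{"type":"array","items":{"type":"array","items":{"type":"number"},"minItems":7,"maxItems":7},"minItems":1,"maxItems":10},"minItems":1,"maxItems":1},"only":{"type":"string"},"quiet":{"type":"boolean"},"lines":{"type":"string"}},"required":["increments"],"additionalProperties":false}. increments is a list that holds a single list of rows (three levels of brackets), with 1 to 10 rows, each of 7 numbers: a rotation vector rx, ry, rz in units of 0.2 rad, then dx, dy, dz in units of 20 mm, then the finger opening in m; each row is the pose to reach, as a shift and turn from the pose commanded when the call began, along the tool's axes at that moment; what a row does not reach only later rows make up. A row lasts 1/8 s, in which the tool goes at most 0.0625 m and 0.188 rad, less where a joint would pass 70% of its speed; a pose out of reach is approached as far as the arm can. The fingers move at their own pace and stop on an object; the grip force is fixed at half the most. Time passes only in rows, so rows that do not move let the fingers close. The tool returns the time, the measured TCP pose, the force, the opening and the grip force at its end. only (a regular expression) keeps the lines of the reply that match it, lines (a string "A,B") keeps lines A to B, and quiet returns only ok. Input that does not fit is refused with a message, and nothing moves.
- bot.get_obs(): the state, without advancing time (a new reading comes with each control period).
- bot.camera(name): name is "side" or "top"; returns the picture (420x560x3 uint8, red, green, blue); there is no depth.
- bot.calibration(name): a dict with "mtx" (3x3 intrinsics, pixels), "R" (3x3) and "t" (3): a world point X has camera coordinates R X + t. Camera axes: x right, y down, z forward; pixel columns grow to the right and rows downward; lengths in m; the calibration is good to about 2 mm. A picture is of the moment at which its call begins. calibration takes no time and is no camera call.
- bot.job_done(): hands the job in; it is judged then, once.
The state is a dict: "clock": time; "joint_pos": joint angles; "joint_vel": joint speeds; "tau": joint torques, N m; "eef_pos": TCP position; "tool_rot": TCP orientation; "ft_force": force on the tool from outside, world axes, zero at the start; "ft_torque": the same for the moment, N m; "grip_width": finger opening in m; "grasp_force": force on a finger pad.
Only numpy, scipy, OpenCV 4.12 (cv2) and the standard library are available. Lean on these libraries where they do the work, as an engineer would, in place of code of your own. Each camera call takes 0.05 s, during which the arm holds its last target. There are 200 camera calls.

## Working session

There is one attempt and no reset: what is moved stays moved. The work goes in short steps, Python scripts to look and compute and a tool call to move; the robot and the scene stay as the last step left them, time stands still between calls to the robot, and variables do not carry over. Pictures are saved under pics/ and viewed, at most 10 in all, crops included, and the job is handed in when it is done.

```bash
ls; mkdir -p pics
```

Run:
```python
from workcell import bot
import cv2
for n in("top","side"):
    cv2.imwrite(f"pics/{n}0.png",bot.camera(n)[:,:,::-1]); c=bot.calibration(n);print(n,c)
o=bot.get_obs();print(o["clock"],o["eef_pos"],o["tool_rot"],o["grip_width"],bot.pinch_z)
```

```text
pics
workcell.py
top {'mtx': array([[428.66006484,   0.        , 275.12667279],
       [  0.        , 428.66006484, 199.67895361],
       [  0.        ,   0.        ,   1.        ]]), 'R': array([[ 0.0186115 , -0.99980864,  0.0060246 ],
       [-0.99196082, -0.01921909, -0.12507741],
       [ 0.12516926, -0.00364829, -0.99212869]]), 't': array([-0.08735672,  0.55402729,  1.12989574])}
side {'mtx': array([[415.27295664,   0.        , 285.34435821],
       [  0.        , 415.27295664, 206.33462323],
       [  0.        ,   0.        ,   1.        ]]), 'R': array([[-0.9925362 ,  0.12147332,  0.01077616],
       [ 0.10031315,  0.8634899 , -0.49428985],
       [-0.06934814, -0.48951958, -0.86923036]]), 't': array([0.57334556, 0.05700628, 1.154742  ])}
0.1 [ 0.20401006 -0.45585444  0.23050755] [ 9.77948024e-01  2.08846256e-01 -1.85715855e-04 -9.32746227e-04] 0.08546587424486243 0.0187
```

View pics/top0.png

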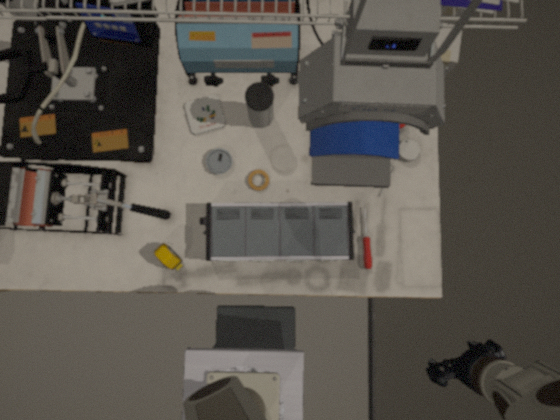

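View pics/side0.png

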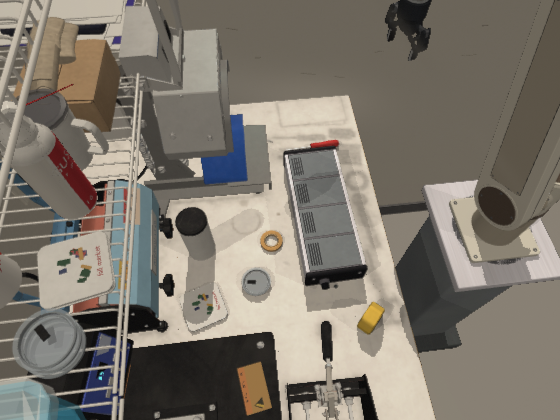

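The top view shows the duct at columns 207–354 and rows 203–262, with the ribs on its far side (+x). The tape measure is at (168,257), the screwdriver at (367,245), the amber tape roll at (258,180) and the lid at (217,160). I'll enlarge the duct to get its edges.

Create h.py:
```python
from workcell import bot
import numpy as np, cv2
def ray(n,u,v,z):
    c=bot.calibration(n);R,t=c["R"],c["t"]
    d=R.T@np.linalg.inv(c["mtx"])@[u,v,1];o=-R.T@t
    return o+d*(z-o[2])/d[2]
def proj(n,X):
    c=bot.calibration(n);p=c["mtx"]@(c["R"]@np.array(X)+c["t"]);return p[:2]/p[2]
```

Run:
```python
import cv2
a=cv2.imread("pics/top0.png")[190:275,195:385];cv2.imwrite("pics/c1.png",cv2.convertScaleAbs(cv2.resize(a,None,fx=4,fy=4,interpolation=cv2.INTER_CUBIC),alpha=1.6))
a=cv2.imread("pics/side0.png")[140:290,270:380];cv2.imwrite("pics/c2.png",cv2.convertScaleAbs(cv2.resize(a,None,fx=4,fy=4,interpolation=cv2.INTER_CUBIC),alpha=1.3))
```

```text
(no output)
```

View pics/c1.png

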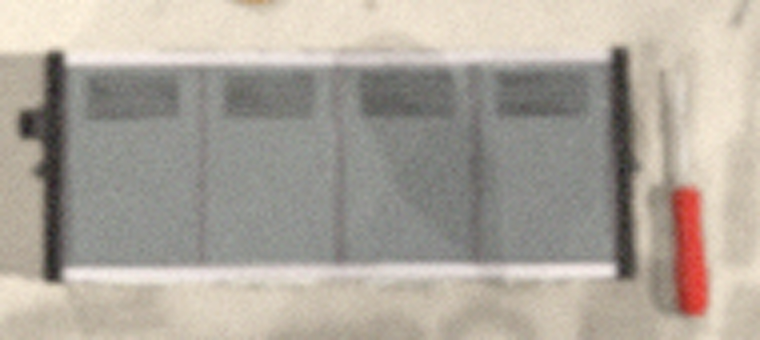

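View pics/c2.png

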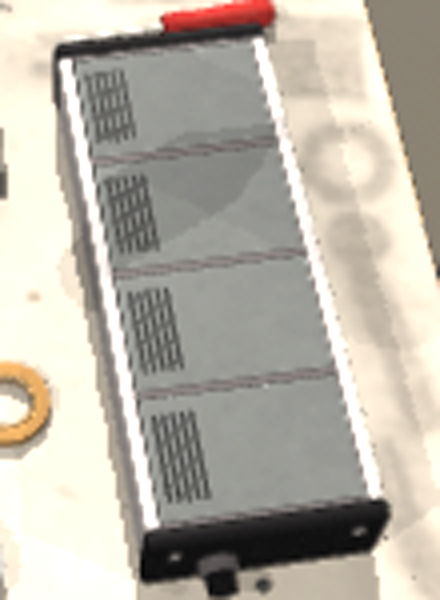

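The crops show the cover gaps. In c1 they are at x=203, 340 and 476, with covers from y 66 to 265. In c2 the gaps run (97,163)-(275,140), (117,273)-(303,250) and (138,397)-(333,373). I'll cast these at z=65 mm.

Run:
```python
from h import *
np.set_printoptions(precision=4,suppress=True)
f=lambda p,o:(np.array(p)+.5)/4-.5+o
print("top")
for x in(203,340,476):
    a=ray("top",*f((x,66),(195,190)),.065);b=ray("top",*f((x,265),(195,190)),.065);print(a,b,(a+b)/2,np.linalg.norm(a-b))
for p in((133,95),(269,95),(406,93),(542,93)):print(ray("top",*f(p,(195,190)),.065))
print("side")
for p,q in(((97,163),(275,140)),((117,273),(303,250)),((138,397),(333,373))):
    a=ray("side",*f(p,(270,140)),.065);b=ray("side",*f(q,(270,140)),.065);print(a,b,(a+b)/2,np.linalg.norm(a-b))
for p in((109,106),(132,212),(155,329),(180,455)):print(ray("side",*f(p,(270,140)),.065))
from scipy.spatial.transform import Rotation as Ro
print(Ro.from_quat(bot.get_obs()["tool_rot"]).as_matrix())
```

```text
top
[0.5331 0.0015 0.065 ] [ 0.4029 -0.002   0.065 ] [ 0.468  -0.0002  0.065 ] 0.1302863933999411
[ 0.5349 -0.0889  0.065 ] [ 0.4045 -0.0912  0.065 ] [ 0.4697 -0.09    0.065 ] 0.1303446566086617
[ 0.5366 -0.1788  0.065 ] [ 0.4062 -0.1797  0.065 ] [ 0.4714 -0.1793  0.065 ] 0.13041543774648529
[0.513  0.0471 0.065 ]
[ 0.5147 -0.0425  0.065 ]
[ 0.5178 -0.1327  0.065 ]
[ 0.5195 -0.2225  0.065 ]
side
[ 0.5334 -0.1738  0.065 ] [ 0.4076 -0.1785  0.065 ] [ 0.4705 -0.1761  0.065 ] 0.12585266169492546
[ 0.5316 -0.0858  0.065 ] [ 0.4053 -0.089   0.065 ] [ 0.4685 -0.0874  0.065 ] 0.12640290920222993
[0.5308 0.0056 0.065 ] [0.4037 0.0034 0.065 ] [0.4673 0.0045 0.065 ] 0.1271295050534915
[ 0.5187 -0.2203  0.065 ]
[ 0.515  -0.1317  0.065 ]
[ 0.5128 -0.0414  0.065 ]
[0.5104 0.0482 0.065 ]
[[ 0.9128  0.4085 -0.0008]
 [ 0.4085 -0.9128  0.0017]
 [ 0.     -0.0019 -1.    ]]
```

Run:
```python
from h import *
np.set_printoptions(precision=3,suppress=True)
for z in(.05,.1,.15,.2,.25,.3,.35,.4):
    print(z,"headcorner",ray("top",305,122,z)[:2],ray("side",228,150,z)[:2],"topcorner",ray("top",345,60,z)[:2],ray("side",218,32,z)[:2],"platform",ray("top",312,186,z)[:2],ray("side",270,185,z)[:2])
o=-bot.calibration("top")["R"].T@bot.calibration("top")["t"];print(o)
# tool-frame deltas to points above places
from scipy.spatial.transform import Rotation as Ro
b=bot.get_obs();R=Ro.from_quat(b["tool_rot"]).as_matrix()
for p in((.517,-.223,.09),(.515,-.133,.09)):print(R.T@(np.array(p)-b["eef_pos"]))
```

```text
0.05 headcorner [ 0.77  -0.155] [ 0.709 -0.311] topcorner [ 0.952 -0.265] [ 0.716 -0.836] platform [ 0.593 -0.175] [ 0.6   -0.176]
0.1 headcorner [ 0.754 -0.151] [ 0.706 -0.272] topcorner [ 0.928 -0.257] [ 0.712 -0.77 ] platform [ 0.585 -0.171] [ 0.602 -0.144]
0.15 headcorner [ 0.739 -0.148] [ 0.702 -0.233] topcorner [ 0.904 -0.248] [ 0.709 -0.704] platform [ 0.577 -0.166] [ 0.604 -0.112]
0.2 headcorner [ 0.723 -0.144] [ 0.699 -0.194] topcorner [ 0.88 -0.24] [ 0.705 -0.639] platform [ 0.569 -0.162] [ 0.606 -0.08 ]
0.25 headcorner [ 0.707 -0.14 ] [ 0.696 -0.155] topcorner [ 0.857 -0.231] [ 0.701 -0.573] platform [ 0.561 -0.157] [ 0.609 -0.048]
0.3 headcorner [ 0.691 -0.137] [ 0.692 -0.117] topcorner [ 0.833 -0.223] [ 0.698 -0.507] platform [ 0.553 -0.153] [ 0.611 -0.016]
0.35 headcorner [ 0.675 -0.133] [ 0.689 -0.078] topcorner [ 0.809 -0.214] [ 0.694 -0.441] platform [ 0.545 -0.148] [0.613 0.015]
0.4 headcorner [ 0.66 -0.13] [ 0.686 -0.039] topcorner [ 0.785 -0.206] [ 0.69  -0.376] platform [ 0.537 -0.144] [0.615 0.047]
[ 0.41  -0.073  1.191]
[ 0.381 -0.084  0.141]
[ 0.416 -0.167  0.141]
```

Careful with the scale: shifts go in units of 20 mm and turns go in units of 0.2 rad. That gives: 0.12 m is 6, -0.08 m is -4, 0.4 rad is 2.

Request:
nudge_tcp:
  increments:
    - [[0,0,1,3,-0.5,0,0],[0,0,2,6,-1,0,0],[0,0,2,9,-2,1,0],[0,0,2,12,-2.5,2.5,0],[0,0,2,15,-3.25,4,0],[0,0,2,17.5,-4,5.5,0],[0,0,2,19.05,-4.2,6.5,0],[0,0,2,19.05,-4.2,7,0],[0,0,2,19.05,-4.2,7,0]]

```text
clock: 1.23
eef_pos: [0.5163, -0.2235, 0.0898]
tool_rot: [1.0, 0.011, -0.002, -0.001]
ft_force: [-0.1, 0.1, -0.2]
grip_width: 0.0002
grasp_force: 0.0
```

```bash
python3 -c "
from h import *
o=bot.get_obs();print(o['clock'],o['eef_pos'],o['tool_rot'],o['ft_force'],o['grip_width'])"
```

```text
1.225 [ 0.51632144 -0.22353549  0.08984827] [ 9.99941042e-01  1.06816157e-02 -1.86484788e-03 -5.80922991e-04] [-0.11363774  0.12663234 -0.17746159] 0.0001804655789691457
```

Request:
nudge_tcp:
  increments:
    - [[0,0,0,0,0,0.6,0],[0,0,0,0,0,1,0],[0,0,0,0,0,1.15,0],[0,0,0,0,0,1.2,0],[0,0,0,0,0,1.25,0],[0,0,0,0,0,1.25,0]]

```text
clock: 1.98
eef_pos: [0.5178, -0.2241, 0.0665]
tool_rot: [1.0, 0.01, 0.0, 0.0]
ft_force: [-0.0, 0.2, -0.8]
grip_width: -0.0002
grasp_force: 0.0
```

Request:
nudge_tcp:
  increments:
    - [[0,0,0,0,0,0.05,0],[0,0,0,0,0,0.1,0],[0,0,0,0,0,0.1,0]]

```text
clock: 2.35
eef_pos: [0.5179, -0.2241, 0.0651]
tool_rot: [1.0, 0.01, 0.0, 0.0]
ft_force: [-1.1, 1.1, 5.1]
grip_width: 0.0
grasp_force: 2.6
```

Scaled: 0.002 m is 0.1, 0.001 m is 0.05.

Request:
nudge_tcp:
  increments:
    - [[0,0,0,0,0,0.05,0],[0,0,0,0,0,0.1,0],[0,0,0,0,0,0.1,0]]

```text
clock: 2.72
eef_pos: [0.5179, -0.2241, 0.065]
tool_rot: [1.0, 0.01, 0.001, 0.0]
ft_force: [-6.2, 1.4, 16.3]
grip_width: 0.0001
grasp_force: 8.1
```

Cover 4 holds 16 N without giving, so it is rigid. Next is cover 3.

Scaled: -0.09 m is -4.5, -0.02 m is -1.

Request:
nudge_tcp:
  increments:
    - [[0,0,0,0,0,-1,0],[0,0,0,0,-1.5,-1,0],[0,0,0,0,-3.5,-1,0],[0,0,0,0,-4.5,-1,0],[0,0,0,0,-4.5,-0.75,0],[0,0,0,0,-4.5,-0.4,0],[0,0,0,0,-4.5,-0.2,0],[0,0,0,0,-4.5,-0.1,0],[0,0,0,0,-4.5,-0.05,0],[0,0,0,0,-4.5,0,0]]

```text
clock: 3.98
eef_pos: [0.5155, -0.135, 0.065]
tool_rot: [1.0, 0.01, 0.0, 0.0]
ft_force: [-8.6, 2.0, 25.1]
grip_width: -0.0002
grasp_force: 12.4
```

Cover 3 is rigid too. I'll use a slightly lighter press on cover 2.

Request:
nudge_tcp:
  increments:
    - [[0,0,0,0,0,-1,0],[0,0,0,0,-1.5,-1,0],[0,0,0,0,-3.5,-1,0],[0,0,0,0,-4.5,-1,0],[0,0,0,0,-4.5,-0.75,0],[0,0,0,0,-4.5,-0.4,0],[0,0,0,0,-4.5,-0.2,0],[0,0,0,0,-4.5,-0.1,0],[0,0,0,0,-4.5,-0.05,0],[0,0,0,0,-4.5,-0.05,0]]

```text
clock: 5.22
eef_pos: [0.5141, -0.0444, 0.0634]
tool_rot: [1.0, 0.01, 0.0, -0.0]
ft_force: [0.4, -0.8, -0.1]
grip_width: 0.0002
grasp_force: 0.2
```

Request:
nudge_tcp:
  increments:
    - [[0,0,0,0,0,0.05,0],[0,0,0,0,0,0.1,0],[0,0,0,0,0,0.15,0],[0,0,0,0,0,0.2,0],[0,0,0,0,0,0.25,0]]

```text
clock: 5.85
eef_pos: [0.514, -0.0441, 0.0583]
tool_rot: [1.0, 0.01, 0.0, -0.0]
ft_force: [-1.4, -1.2, 3.0]
grip_width: -0.0002
grasp_force: 1.5
```

Cover 2 gives at 3 N. I'll push it down to 30 mm below the top.

Scaled: 0.024 m is 1.2, 0.021 m is 1.05.

Request:
nudge_tcp:
  increments:
    - [[0,0,0,0.05,0,0.15,0],[0,0,0,0.05,0,0.3,0],[0,0,0,0.05,0,0.45,0],[0,0,0,0.05,0,0.6,0],[0,0,0,0.05,0,0.75,0],[0,0,0,0.05,0,0.9,0],[0,0,0,0.05,0,1.05,0],[0,0,0,0.05,0,1.2,0],[0,0,0,0.05,0,1.2,0]]

```text
clock: 6.98
eef_pos: [0.5146, -0.0441, 0.0338]
tool_rot: [1.0, 0.01, -0.0, -0.0]
ft_force: [0.8, -0.3, 0.6]
grip_width: 0.0001
grasp_force: 0.4
```

```bash
python3 -c "
from h import *
for n in('top','side'): cv2.imwrite(f'pics/{n}1.png',bot.camera(n)[:,:,::-1])
a=cv2.imread('pics/side1.png')[120:300,240:440];cv2.imwrite('pics/c3.png',cv2.resize(a,None,fx=3,fy=3))"
```

```text
(no output)
```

View pics/c3.png

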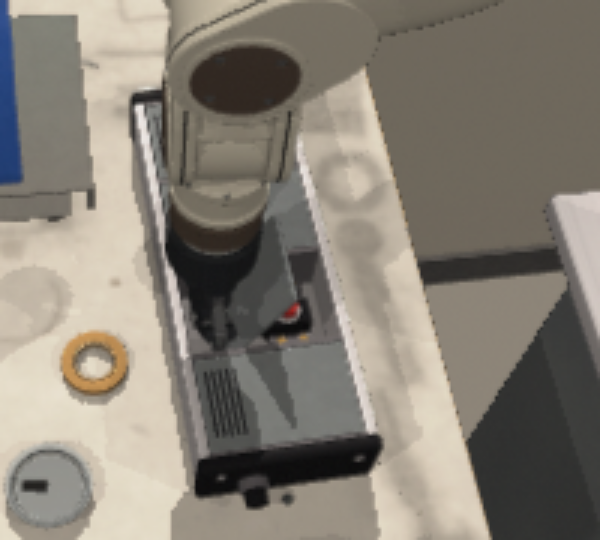

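The cover is raised to about 60° and the red button is visible at crop (290,312). I'll lift out, pass over the cover and come down in front of it.

Request:
nudge_tcp:
  increments:
    - [[0,0,0,0.05,0,-1.5,0],[0,0,0,0.05,0,-4,0],[0,0,0,0,0,-6.5,0],[0,0,0,-0.5,0,-6.8,0],[0,0,0,-3,0,-6.8,0],[0,0,0,-5.35,0,-6.8,0],[0,0,0,-5.35,0,-6,0],[0,0,0,-5.35,0,-4.5,0],[0,0,0,-5.35,0,-4.05,0],[0,0,0,-5.35,0,-4.05,0]]

```text
clock: 8.32
eef_pos: [0.4068, -0.0462, 0.1144]
tool_rot: [1.0, 0.01, -0.002, -0.0]
ft_force: [0.3, 0.4, 1.1]
grip_width: 0.0001
grasp_force: 0.0
```

Request:
nudge_tcp:
  increments:
    - [[0,0,0,0.75,0,0,0],[0,0,0,1.25,0,0,0],[0,0,0,1.6,0,0,0],[0,0,0,1.95,0,0,0],[0,0,0,2.3,0,0,0],[0,0,0,2.65,0,0,0],[0,0,0,3,0,0,0],[0,0,0,3,0,0,0]]

```text
clock: 9.32
eef_pos: [0.4687, -0.0451, 0.1153]
tool_rot: [1.0, 0.01, 0.0, 0.0]
ft_force: [0.0, 0.4, 0.1]
grip_width: 0.0002
grasp_force: 0.0
```

Request:
nudge_tcp:
  increments:
    - [[0,0,0,0.25,0,0,0],[0,0,0,0.5,0,0,0],[0,0,0,0.75,0,0,0],[0,0,0,0.9,0,0,0],[0,0,0,1,0,0,0],[0,0,0,1.1,0,0,0],[0,0,0,1.1,0,0,0]]

```text
clock: 10.2
eef_pos: [0.4902, -0.0446, 0.1154]
tool_rot: [1.0, 0.01, 0.0, 0.0]
ft_force: [-0.5, -0.4, -0.0]
grip_width: 0.0001
grasp_force: 0.1
```

Scaled: 0.004 m is 0.2, 0.003 m is 0.15.

Request:
nudge_tcp:
  increments:
    - [[0,0,0,0.05,0,0,0],[0,0,0,0.1,0,0,0],[0,0,0,0.15,0,0,0],[0,0,0,0.2,0,0,0]]

```text
clock: 10.7
eef_pos: [0.4939, -0.0445, 0.1153]
tool_rot: [1.0, 0.01, -0.0, 0.0]
ft_force: [-1.9, 0.0, 0.5]
grip_width: -0.0003
grasp_force: 1.1
```

Scaled: 0.003 m is 0.15, 0.002 m is 0.1.

Request:
nudge_tcp:
  increments:
    - [[0,0,0,0.05,0,0,0],[0,0,0,0.1,0,0,0],[0,0,0,0.15,0,0,0],[0,0,0,0.15,0,0,0]]

```text
clock: 11.2
eef_pos: [0.4942, -0.0445, 0.1151]
tool_rot: [1.0, 0.01, -0.003, 0.0]
ft_force: [-8.7, 0.1, 5.5]
grip_width: 0.0001
grasp_force: 4.9
```

The cover is at its stop: 8.7 N with no give. I'll back off, then check the button position and the cover.

Scaled: -0.15 m is -7.5, -0.1 m is -5.

Request:
nudge_tcp:
  increments:
    - [[0,0,0,-1,0,0,0],[0,0,0,-3,0,0,0],[0,0,0,-5,0,0,0],[0,0,0,-7.5,0,0,0],[0,0,0,-7.5,0,0,0]]

```text
clock: 11.82
eef_pos: [0.3434, -0.0473, 0.1148]
tool_rot: [1.0, 0.01, -0.001, -0.0]
ft_force: [1.5, -0.2, -0.1]
grip_width: -0.0001
grasp_force: 0.0
```

Run:
```python
from h import *
for n in("top","side"):
    im=bot.camera(n);cv2.imwrite(f"pics/{n}2.png",im[:,:,::-1])
    h=cv2.cvtColor(im,cv2.COLOR_RGB2HSV);m=((h[...,0]<8)|(h[...,0]>172))&(h[...,1]>140)&(h[...,2]>70)
    u,v=proj(n,(.438,-.0446,.05));print(n,u,v)
    k=np.zeros_like(m);k[int(v)-20:int(v)+20,int(u)-20:int(u)+20]=1
    q=np.argwhere(m&k);print(len(q));
    if len(q): c=q.mean(0)[::-1];print(c,ray(n,*c,.05))
a=cv2.imread("pics/side2.png")[120:300,240:440];b=cv2.imread("pics/top2.png")[170:310,190:390]
cv2.imwrite("pics/c4.png",np.vstack([cv2.resize(a,(400,360)),cv2.resize(b,(400,240+0))]))
```

```text
top 262.17099979446175 242.7806225214833
21
[262.04761905 242.19047619] [ 0.43954937 -0.04423845  0.05      ]
side 335.70703026885184 220.53833006315708
37
[335.59459459 221.67567568] [ 0.43891288 -0.04128064  0.05      ]
```

View pics/c4.png

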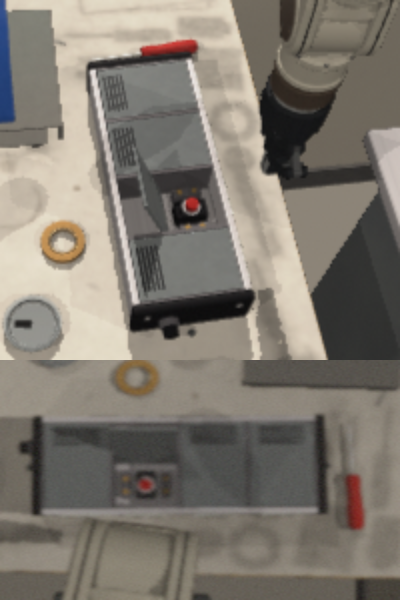

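The cover leans right back, and the button is at (0.439, -0.0445) in both views. I'll move over it and press.

Request:
nudge_tcp:
  increments:
    - [[0,0,0,2.5,0,0,0],[0,0,0,4.775,-0.05,0,0],[0,0,0,4.775,-0.05,1.5,0],[0,0,0,4.775,-0.05,2.75,0],[0,0,0,4.775,-0.05,3,0],[0,0,0,4.775,-0.05,3,0]]

```text
clock: 12.68
eef_pos: [0.4435, -0.0446, 0.0555]
tool_rot: [1.0, 0.01, 0.0, 0.0]
ft_force: [-0.2, 0.2, -0.9]
grip_width: -0.0001
grasp_force: 0.0
```

Request:
nudge_tcp:
  increments:
    - [[0,0,0,0,0,0.1,0],[0,0,0,0,0,0.2,0],[0,0,0,0,0,0.3,0],[0,0,0,0,0,0.4,0],[0,0,0,0,0,0.5,0],[0,0,0,0,0,0.55,0],[0,0,0,0,0,0.6,0],[0,0,0,0,0,0.6,0]]

```text
clock: 13.68
eef_pos: [0.4429, -0.0446, 0.0433]
tool_rot: [1.0, 0.01, 0.0, 0.0]
ft_force: [1.5, -0.8, 2.7]
grip_width: 0.0003
grasp_force: 1.3
```

Scaled: 0.003 m is 0.15, 0.002 m is 0.1.

Request:
nudge_tcp:
  increments:
    - [[0,0,0,0,0,0.05,0],[0,0,0,0,0,0.1,0],[0,0,0,0,0,0.15,0],[0,0,0,0,0,0.15,0]]

```text
clock: 14.18
eef_pos: [0.443, -0.0447, 0.0428]
tool_rot: [1.0, 0.01, 0.001, 0.0]
ft_force: [-6.1, -0.1, 24.5]
grip_width: 0.0001
grasp_force: 12.4
```

The button is home: it bottoms out at z=43 mm with 24 N. I'll retract straight up, then away.

Scaled: -0.12 m is -6, -0.1 m is -5.

Request:
nudge_tcp:
  increments:
    - [[0,0,0,0,0,-1.5,0],[0,0,0,0,0,-3.5,0],[0,0,0,-2.5,0,-4.5,0],[0,0,0,-5,0,-6,0],[0,0,0,-5,0,-6,0],[0,0,0,-5,0,-6,0]]

```text
clock: 14.92
eef_pos: [0.3426, -0.0467, 0.1601]
tool_rot: [1.0, 0.01, 0.0, -0.0]
ft_force: [0.6, 0.3, 0.4]
grip_width: 0.0002
grasp_force: 0.0
```

Run:
```python
from h import *
im=bot.camera("side");cv2.imwrite("pics/s3.png",cv2.resize(im[120:300,240:440,::-1],None,fx=3,fy=3))
```

```text
(no output)
```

View pics/s3.png

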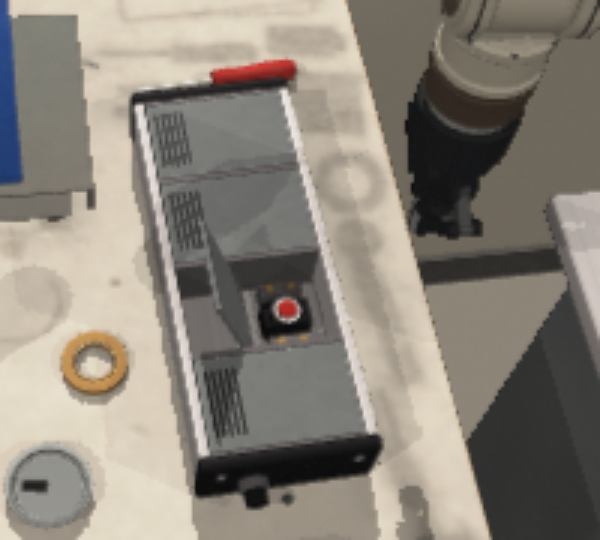

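The cover still stands open, the button at (288,310) sits low in its collar, the tape roll, lid and screwdriver look unmoved, and the robot is clear.

```bash
python3 -c "
from workcell import bot
print(bot.job_done())"
```

```text
the job is handed in; nothing more can be done
None
```

I handed the job in at about 15 s of the 54 s allowed: the second cover from the left was the one that rocks, it now stands open against its stop, and the red button is pressed fully home. The hand-in returned no verdict.

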